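# Sweep the offcuts off the soldering board into the scrap tray

### The arm

A 6-joint arm with a two-finger parallel gripper is mounted at the origin on the work surface. World frame = base frame: x ahead of the robot, y to its left, z up, the work surface at z = 0. Lengths are in m, angles in rad, forces in N, time in s.
With the tool pointing down it reaches from about 0.3 to 0.825 m from the base axis. Payload 5.4 kg.
Tool frame: the origin (TCP) lies at the very end of the fingers, on their centre line; the grasp point (between the pads) lies 19 mm behind it; z points along the fingers, x is the direction in which the jaws open and shut, and the axes are right-handed (so a half turn about z gives the same grasp; the last joint's range is limited). The gripper opens to 92 mm and grips with 3 to 60 N. Pads are 20 mm wide; open, the fingers measure 128 mm over their backs; the gripper's body (75 mm by 189 mm) begins 69 mm behind the grasp point.
Start: joints at [1.009, 0.158, 1.597, -0, 1.386, -0.21], TCP at [0.198, 0.54, 0.215] pointing down, gripper open.
Joint ranges: [-2.91, 2.91], [-0.94, 2.29], [0.18, 2.7], [-1.29, 4.43], [0.17, 2.64], [-3, 3]. Speed limits (rad/s): [2.57, 2.57, 3.14, 3.14, 3.14, 3.14].

### API

Orientations are given as a rotation vector (axis times angle).
In Python, from workcell import bot gives the robot as it stands. Calls block until the motion is done:
- bot.goto(position, orientation): joint-space move of the TCP to a pose.
- bot.line_to(position, rot=None, max_speed=0.15): straight line of the TCP; rot=None keeps the orientation; max_speed is the mean speed in m/s.
- bot.set_joints(angles): joint-space move.
- bot.set_gripper(opening, newtons=None): opening from 0.0 (shut) to 1.0 (fully open); newtons is the grip in N (None keeps the last); returns when the fingers have stopped.
- bot.hold(seconds).
- bot.inverse_kinematics(position, orientation): joint angles nearest the present ones, or None.
- bot.read_camera(name): name is "scene" or "top"; returns a dict with "pixels" (420x560x3 uint8, blue, green, red), "fx", "fy", "cx", "cy" (pixels), "R" (3x3) and "t" (3): a world point X has camera coordinates R X + t. Camera axes: x right, y down, z forward; pixel columns grow to the right and rows downward; lengths in m; the calibration is good to about 2 mm. A picture is of the moment at which its call begins. There is no depth.
A pose or a line that the arm cannot do raises bot.MotionError and nothing moves.
- bot.job_done(): hands the job in, once; it reports no verdict.
Readings, each from a call of its own:
- bot.current_clock(): time.
- bot.current_joints(): joint angles.
- bot.current_joint_vel(): joint speeds.
- bot.current_effort(): joint torques, N m.
- bot.current_ee_pos(): TCP position.
- bot.current_tool_rot(): TCP orientation.
- bot.current_contact_force(): force on the tool from outside, world axes, zero at the start.
- bot.current_ft_torque(): the same for the moment, N m.
- bot.current_opening(): opening from 0.0 (shut) to 1.0 (fully open).
Only numpy, scipy, OpenCV 4.12 (cv2) and the standard library are available. Lean on these libraries where they do the work, as an engineer would, in place of code of your own. Each camera call takes 0.05 s, during which the arm holds its last target.

### The job

Clear the goldsmith's soldering board: with the closed fingers, sweep the three loose brass offcuts (the square slug, the short bar and the solid disc) along the board and over its edge into the open scrap tray that stands against one side of it. Only push them; do not grip, press hard on or lift them. Leave the hollow brass ring band and the white flux dish standing where they are on the board, and do not disturb the jar and the tin beside it.

Things in the scene. Friction and masses are not known exactly. Their poses are not given: they have to be found in the camera images.
- board: pale grey soldering board, fixed: 280 mm (its x) by 240 mm (its y), flat top 55 mm above the bench. Origin: centre of its underside, on the bench; turned up to 0.25 rad either way. Offcuts, ring band and dish lie on its top: the offcuts in the two strips 50 to 130 mm from the board's middle line on the near and far side (board -x and +x), ring band and dish on the middle line.
- tray: open bare-metal scrap tray, fixed, parallel to the board: 300 mm (its x) by 120 mm (its y), 28 mm high, walls and floor 3 mm. Origin: centre of its underside, on the bench. It stands 2 mm clear of the board, on either the board's +y or its -y side (it changes from start to start); its centre is 182 mm from the board's centre, and its rim is 27 mm below the board's top.
- brick: red-brown fire brick, fixed, 240 x 100 mm, 30 mm high, on the other side of the board from the tray, its centre 182 mm from the board's centre. Origin: centre of its underside. Not the tray.
- slug_center (a point): centre of the square brass slug, 30 x 30 mm and 10 mm thick, lying flat, about 80 g, loose. Its axes lie along its sides, z up.
- bar_center (a point): centre of the short brass bar, 38 mm long (its x), 16 mm wide, 12 mm high, about 70 g, loose. z up.
- disc_center (a point): centre of the solid brass disc, 32 mm across, 10 mm thick, lying flat, about 75 g, loose. z up.
- band_mid (a point): centre of the hollow brass ring band, 34 mm outside, 26 mm inside, 12 mm high, standing flat on the board: finished work, must stay. z up.
- dish_mid (a point): centre, half-way up, of the white ceramic flux dish, 40 mm across, 22 mm high, on the board, must stay. z up.
- jar: open white plastic jar, 56 mm across, 75 mm high, on the bench well to the robot's left. Origin: centre of its underside. Leave alone.
- tin: low open metal tin, 68 mm across, 22 mm high, on the bench well to the robot's right. Origin: centre of its underside. Leave alone.

How it is judged:
At the end, for the whole second after the job is handed in: The centres of slug, bar and disc are inside the scrap tray's walls, below 30 mm above the bench, and at rest (under 20 mm/s); ring band and flux dish stand upright within 10 mm of where they were (x of slug_center in the frame of tray between -0.147 and 0.147 m and y of slug_center in the frame of tray between -0.058 and 0.058 m and z of each of slug_center, bar_center, disc_center in the frame of tray below 0.03 m and linear speed of each of slug, bar, disc below 0.02 m/s and x of bar_center in the frame of tray between -0.147 and 0.147 m and y of bar_center in the frame of tray between -0.058 and 0.058 m and x of disc_center in the frame of tray between -0.147 and 0.147 m and y of disc_center in the frame of tray between -0.058 and 0.058 m and distance of each of band_mid, dish_mid from where it was at the start of the episode below 0.01 m and angle between each of band_mid, dish_mid's own z axis and vertical below 0.15 rad); the robot touches nothing.
It fails at once if an offcut is lifted: its centre rises more than about 15 mm above where it lay on the board (height (world z) of any of slug_center, bar_center, disc_center above 0.077 m).
It fails at once if an offcut is gripped or pressed hard (more than 15 N from the fingers) (contact force between the fingers and slug above 15 N or contact force between the fingers and bar above 15 N or contact force between the fingers and disc above 15 N).
It fails at once if the ring band or the flux dish is moved more than 10 mm or tipped ((distance of band_mid from where it was at the start of the episode above 0.01 m or angle between band_mid's own z axis and vertical above 0.35 rad) or (distance of dish_mid from where it was at the start of the episode above 0.01 m or angle between dish_mid's own z axis and vertical above 0.35 rad)).
It fails at once if the jar or the tin is moved more than 20 mm (distance of any of jar, tin from where it was at the start of the episode above 0.02 m).
It also fails if it takes over 54 s, if anything falls off the work surface, if the arm or the gripper's body presses on something with over 40 N, if the wrist force passes 120 N, or if a joint passes its speed limit or range.

## Working session

There is one attempt and no reset: what is moved stays moved. The work goes in short steps, each a Python script; the robot and the scene stay as the last script left them, time stands still between calls to the robot, and variables do not carry over. Pictures are saved under pics/ and viewed, and the job is handed in when it is done.

```bash
mkdir -p pics; ls; python3 - <<'E'
from workcell import bot
import cv2
for n in ("top","scene"):
    c=bot.read_camera(n); cv2.imwrite(f"pics/{n}0.png",c["pixels"])
    print(n,c["fx"],c["fy"],c["cx"],c["cy"],c["R"],c["t"])
print(bot.current_clock(),bot.current_tool_rot(),bot.current_opening())
E
```

```text
pics
top 465.0430657020852 465.0430657020852 276.26413080470405 203.90733094056975 [[ 0.04726128 -0.99887604  0.00360829]
 [-0.97493218 -0.04691408 -0.21750014]
 [ 0.21742496  0.0067615  -0.97605362]] [-0.04351664  0.5797364   1.15117281]
scene 483.515198627596 483.515198627596 281.8601935531975 214.91664354937808 [[-0.56847051  0.82250304  0.01816684]
 [ 0.65212854  0.46395928 -0.5995583 ]
 [-0.5015672  -0.3289841  -0.80012487]] [ 0.32002675 -0.31634897  1.53812612]
0.1 [ 2.57533561e+00  1.79810172e+00 -2.35615275e-03] 0.9943408371469102
```

View pics/top0.png

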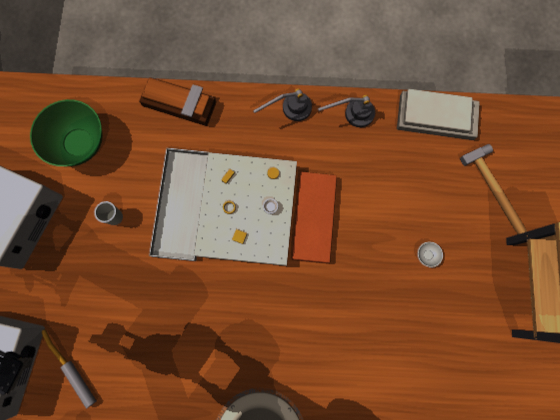

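View pics/scene0.png

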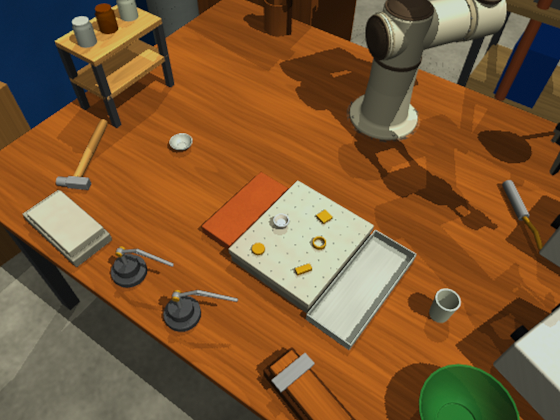

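The tray is on the left (+y) around (180,205) in the top view and the brick is on the right. The slug is at about (239,237), the bar (228,176), the disc (273,173), the band (230,207) and the dish (271,206). I'll enlarge both views next.

```bash
python3 - <<'E'
import cv2
a=cv2.imread("pics/top0.png")[140:275,145:345]; cv2.imwrite("pics/topc.png",cv2.resize(a,None,fx=4,fy=4,interpolation=cv2.INTER_CUBIC))
a=cv2.imread("pics/scene0.png")[165:355,200:420]; cv2.imwrite("pics/scenec.png",cv2.resize(a,None,fx=3,fy=3,interpolation=cv2.INTER_CUBIC))
E
```

```text
(no output)
```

View pics/topc.png

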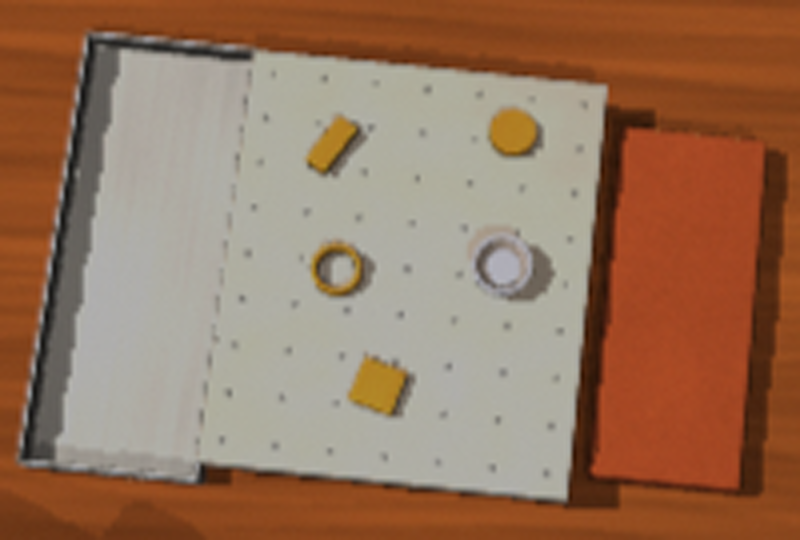

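View pics/scenec.png

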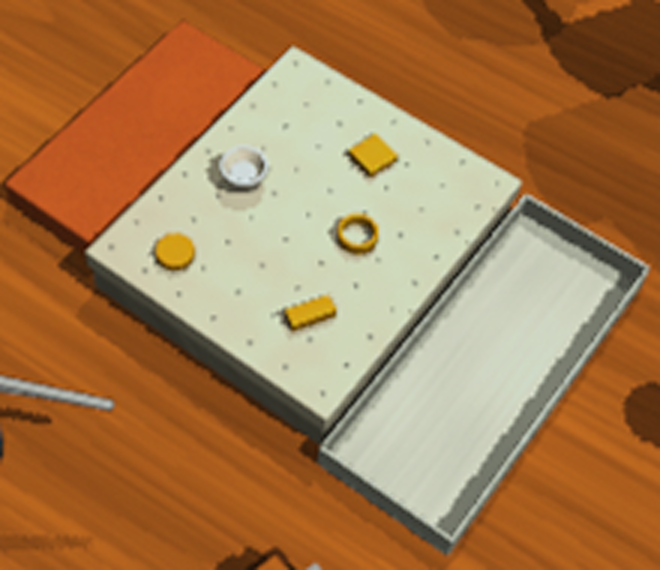

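Top crop (4x): board corners at (253,50), (606,85), (568,500) and (200,465). Top faces: slug (379,384), bar (333,144), disc (513,131), band (337,268), dish rim (503,263). Scene crop (3x): slug (373,154), bar (310,311), disc (175,250), band (357,232), dish (243,166).

```bash
cat > h.py <<'E'
import numpy as np
from workcell import bot
def ray(c,u,v,z):
    R=np.array(c["R"]);t=np.array(c["t"]);C=-R.T@t
    d=R.T@np.array([(u-c["cx"])/c["fx"],(v-c["cy"])/c["fy"],1])
    return C+d*(z-C[2])/d[2]
E
python3 - <<'E'
from h import *
ct=bot.read_camera("top"); cs=bot.read_camera("scene")
T=lambda x,y,z: ray(ct,145+x/4-.375,140+y/4-.375,z)
S=lambda x,y,z: ray(cs,200+x/3-.33,165+y/3-.33,z)
P=[T(*p,.055)[:2] for p in [(253,50),(606,85),(568,500),(200,465)]]
Q=[S(*p,.055)[:2] for p in [(325,427),(88,253),(293,46),(520,185)]]
for A in (P,Q):
    A=np.array(A);c=A.mean(0)
    ex=(A[0]+A[1]-A[2]-A[3])/2; ey=(A[0]+A[3]-A[1]-A[2])/2
    print(A.round(4).tolist(),c,np.linalg.norm(ex),np.linalg.norm(ey),np.arctan2(ex[1],ex[0]),np.arctan2(-ey[0],ey[1]))
for n,a,b,z in [("slug",(379,384),(373,154),.065),("bar",(333,144),(310,309),.067),("disc",(513,131),(175,250),.065),("band",(337,268),(357,232),.067),("dish",(503,263),(243,166),.077)]:
    print(n,T(*a,z)[:2].round(4),S(*b,z)[:2].round(4))
E
```

```text
[[0.7172, 0.1753], [0.7041, -0.0635], [0.4254, -0.0498], [0.4366, 0.1871]] [0.57082851 0.0622698 ] 0.2799496708998312 0.23812455380270536 -0.045609261935657265 -0.050939621471180974
[[0.7217, 0.1791], [0.703, -0.0587], [0.425, -0.0461], [0.4425, 0.1925]] [0.5730276 0.0666791] 0.27891919080685107 0.2389324041080781 -0.04679862099449867 -0.07590444375742028
slug [0.4929 0.0749] [0.493  0.0788]
bar [0.6507 0.1154] [0.65   0.1182]
disc [ 0.666  -0.0028] [6.655e-01 3.000e-04]
band [0.5673 0.1069] [0.5684 0.11  ]
dish [ 0.5736 -0.0009] [0.5736 0.0021]
```

```bash
cat >> h.py <<'E'
from scipy.spatial.transform import Rotation as Ro
B0=np.array([.572,.0647]);a=-.052
ex=np.array([np.cos(a),np.sin(a)]);ey=np.array([-np.sin(a),np.cos(a)])
def W(bx,by,z): p=B0+bx*ex+by*ey; return [p[0],p[1],z]
def tob(p): d=np.array(p[:2])-B0; return d@ex,d@ey
def rots():
    X=np.r_[ex,0];Y=np.r_[-ey,0];Z=[0,0,-1]
    return [Ro.from_matrix(np.c_[s*X,s*Y,Z]).as_rotvec() for s in (1,-1)]
E
python3 - <<'E'
from h import *
for n,p in dict(slug=(.493,.077),bar=(.650,.117),disc=(.666,-.001),band=(.568,.1085),dish=(.5736,.0005)).items(): print(n,np.round(tob(p),4))
for r in rots(): 
    for p in [(-.08,-.035),(-.08,.14),(.08,.015),(.08,.14),(.097,-.1)]:
        q=bot.inverse_kinematics(W(*p,.059),r); print(p,None if q is None else np.round(q,2))
E
```

```text
slug [-0.0795  0.0082]
bar [0.0752 0.0563]
disc [ 0.0973 -0.0607]
band [-0.0063  0.0435]
dish [ 0.0049 -0.064 ]
(-0.08, -0.035) [-0.18  0.13  1.96 -0.    1.05 -0.13]
(-0.08, 0.14) [ 0.17  0.25  1.82 -0.    1.07  0.22]
(0.08, 0.015) [-0.07  0.52  1.47 -0.    1.16 -0.02]
(0.08, 0.14) [ 0.12  0.59  1.36 -0.    1.19  0.17]
(0.097, -0.1) [-0.24  0.53  1.44 -0.    1.16 -0.19]
(-0.08, -0.035) None
(-0.08, 0.14) [ 0.17  0.25  1.82 -0.    1.07 -2.92]
(0.08, 0.015) None
(0.08, 0.14) [ 0.12  0.59  1.36 -0.    1.19 -2.97]
(0.097, -0.1) [-0.24  0.53  1.44  0.    1.16  2.95]
```

```bash
python3 - <<'E'
from h import *
import cv2
r=rots()[0]
bot.set_gripper(0.0,10)
bot.goto(W(-.08,-.037,.13),r)
bot.line_to(W(-.08,-.037,.0595),max_speed=.1)
print(bot.current_ee_pos(),bot.current_contact_force(),bot.current_clock(),bot.current_opening())
bot.line_to(W(-.08,.06,.0595),max_speed=.05)
print(bot.current_contact_force(),bot.current_clock())
cv2.imwrite("pics/s1.png",cv2.resize(bot.read_camera("scene")["pixels"][140:355,180:440],None,fx=3,fy=2.7))
cv2.imwrite("pics/t1.png",cv2.resize(bot.read_camera("top")["pixels"][140:275,145:345],None,fx=4,fy=4))
E
```

```text
[0.49075903 0.03185221 0.06009047] [-0.26615302 -0.924602    1.02423827] 4.525 0.0061123143810051135
[0.3161856  0.67307852 0.28133184] 6.6167
```

View pics/s1.png

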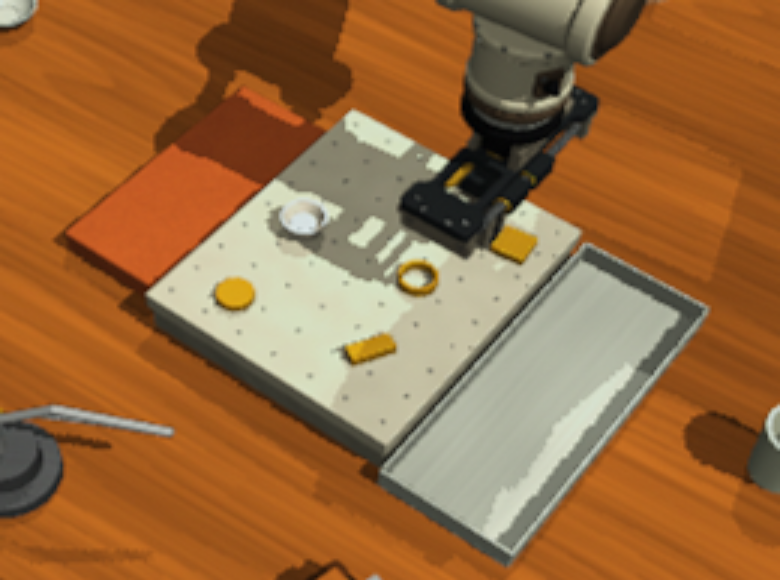

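View pics/t1.png

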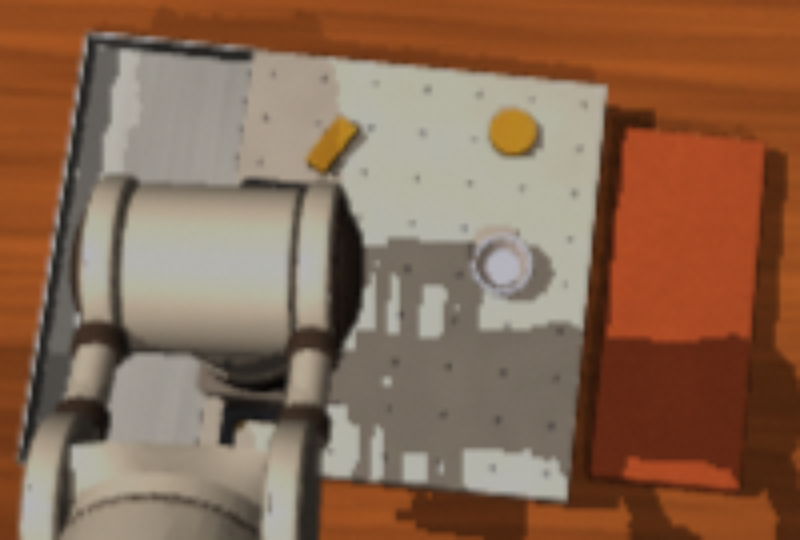

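The slug, at (515,243) in the scene crop, sits flat against the fingers near the tray edge, and the other pieces haven't moved. I'll finish this push and then start on the bar.

```bash
python3 - <<'E'
from h import *
import cv2
r=rots()[0]
bot.line_to(W(-.08,.138,.0595),max_speed=.05)
bot.line_to(W(-.08,.138,.11),max_speed=.15)
bot.goto(W(.078,.014,.11),r)
bot.line_to(W(.078,.014,.0595),max_speed=.1)
print(bot.current_clock())
bot.line_to(W(.078,.07,.0595),max_speed=.05)
print(bot.current_contact_force(),bot.current_clock())
cv2.imwrite("pics/s2.png",cv2.resize(bot.read_camera("scene")["pixels"][140:355,180:440],None,fx=3,fy=2.7))
E
```

```text
10.3833
[ 0.02847058 -0.23533774  0.19045906] 11.65
```

View pics/s2.png

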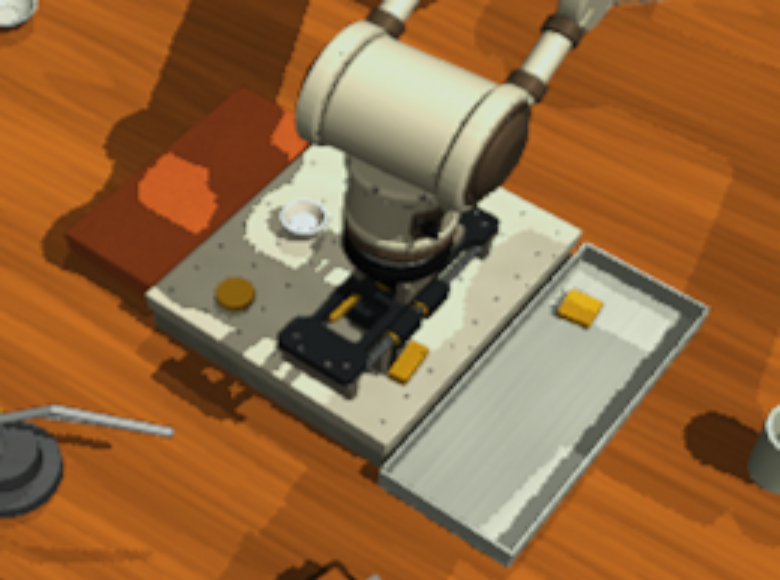

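The slug is in the tray at (580,307), and the bar, at (408,360), lies flat against the fingers. Next I'll finish the bar and take the disc part of the way.

```bash
python3 - <<'E'
from h import *
import cv2
r=rots()[0]
bot.line_to(W(.078,.138,.0595),max_speed=.05)
bot.line_to(W(.078,.138,.11),max_speed=.15)
bot.goto(W(.0973,-.100,.11),r)
bot.line_to(W(.0973,-.100,.0595),max_speed=.1)
print(bot.current_clock())
bot.line_to(W(.0973,.03,.0595),max_speed=.05)
print(bot.current_contact_force(),bot.current_clock())
cv2.imwrite("pics/s3.png",cv2.resize(bot.read_camera("scene")["pixels"][140:355,180:440],None,fx=3,fy=2.7))
E
```

```text
15.3
[ 0.2912773  -0.20139692  0.09296537] 18.05
```

View pics/s3.png

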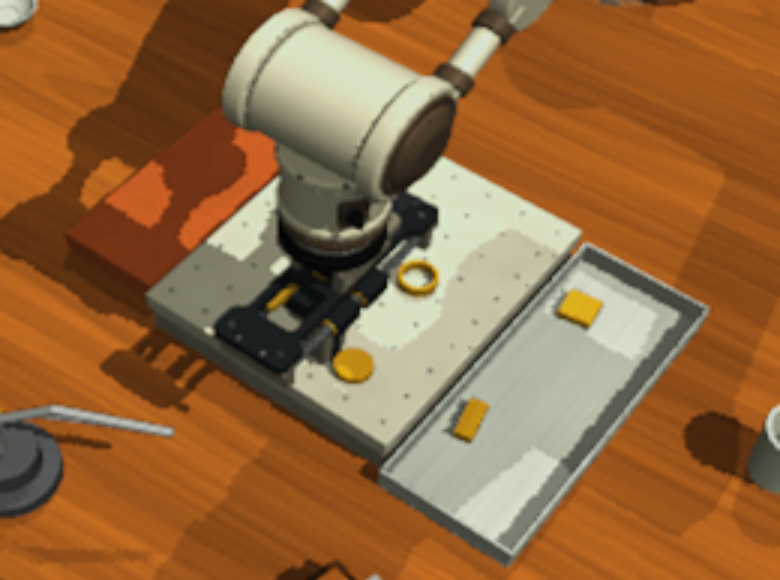

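The bar is in the tray at (470,418). The disc, at (353,365), is in front of the fingers, so I'll check its sideways offset.

```bash
python3 - <<'E'
from h import *
import cv2
c=bot.read_camera("scene")
print(tob(ray(c,180+353/3-.33,140+363/2.7-.33,.065)),tob(bot.current_ee_pos()))
bot.line_to(W(.0973,.085,.0595),max_speed=.05)
c=bot.read_camera("scene");cv2.imwrite("pics/s4.png",cv2.resize(c["pixels"][140:355,180:440],None,fx=3,fy=2.7))
E
```

```text
(np.float64(0.09594692678481567), np.float64(0.056686874246237515)) (np.float64(0.0973086777463379), np.float64(0.02988123763084193))
```

View pics/s4.png

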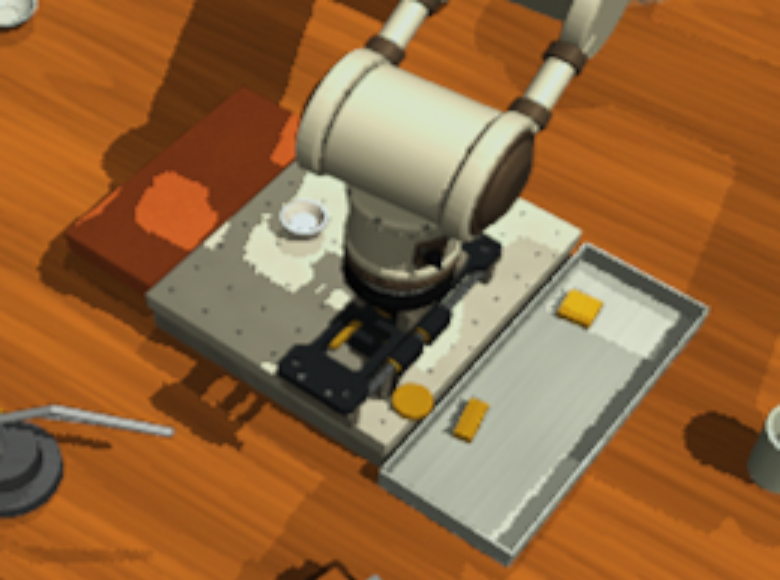

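The disc, at (412,401), is still centred on the fingers and nearly at the edge. The final push should send it over.

```bash
python3 - <<'E'
from h import *
import cv2
bot.line_to(W(.0973,.138,.0595),max_speed=.05)
bot.line_to(W(.0973,.138,.13),max_speed=.15)
bot.line_to(W(-.05,-.1,.25),max_speed=.25)
print(bot.current_clock())
c=bot.read_camera("scene");cv2.imwrite("pics/s5.png",cv2.resize(c["pixels"][140:355,180:440],None,fx=3,fy=2.7))
cv2.imwrite("pics/t5.png",cv2.resize(bot.read_camera("top")["pixels"][140:275,145:345],None,fx=4,fy=4,interpolation=cv2.INTER_CUBIC))
E
```

```text
22.6417
```

View pics/s5.png

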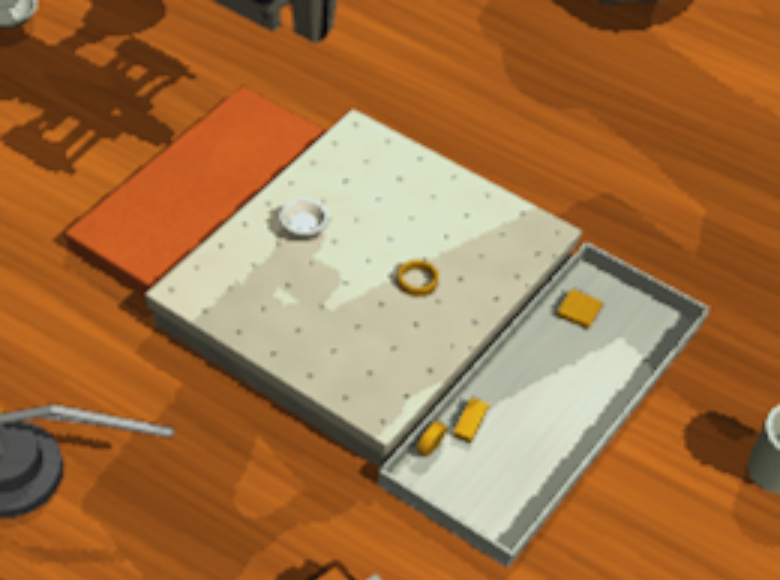

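View pics/t5.png

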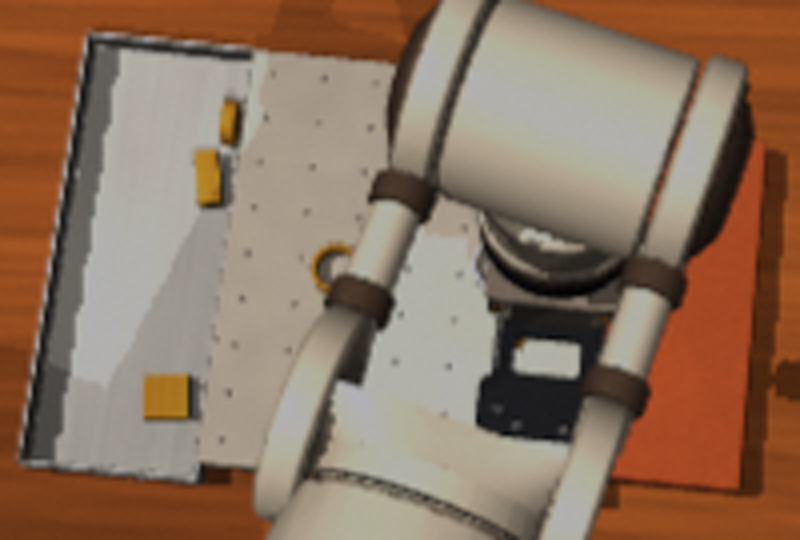

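The disc at (430,437) in the scene crop and (230,122) in the top crop is standing on edge against the tray's near wall. I'll triangulate its centre and check that it has stopped moving.

```bash
python3 - <<'E'
from h import *
import cv2
old=cv2.imread("pics/s5.png")
bot.hold(1.0)
c=bot.read_camera("scene");n=cv2.resize(c["pixels"][140:355,180:440],None,fx=3,fy=2.7)
d=cv2.absdiff(old,n)[230:580,360:720]; print("diff",d.max())
cv2.imwrite("pics/s6.png",cv2.resize(c["pixels"][265:345,295:395],None,fx=7,fy=7,interpolation=cv2.INTER_CUBIC))
ct=bot.read_camera("top");cv2.imwrite("pics/t6.png",cv2.resize(ct["pixels"][145:205,160:230],None,fx=9,fy=9,interpolation=cv2.INTER_CUBIC))
for z in (.01,.019,.03): print(z,np.round(tob(ray(c,180+430/3-.33,140+437/2.7-.33,z)),4)-[0,.182],np.round(tob(ray(ct,145+230/4-.37,140+122/4-.37,z)),4)-[0,.182])
E
```

```text
diff 19
0.01 [ 0.0909 -0.0513] [ 0.1003 -0.0468]
0.019 [ 0.0951 -0.0493] [ 0.0977 -0.0485]
0.03 [ 0.1002 -0.0469] [ 0.0946 -0.0506]
```

View pics/s6.png

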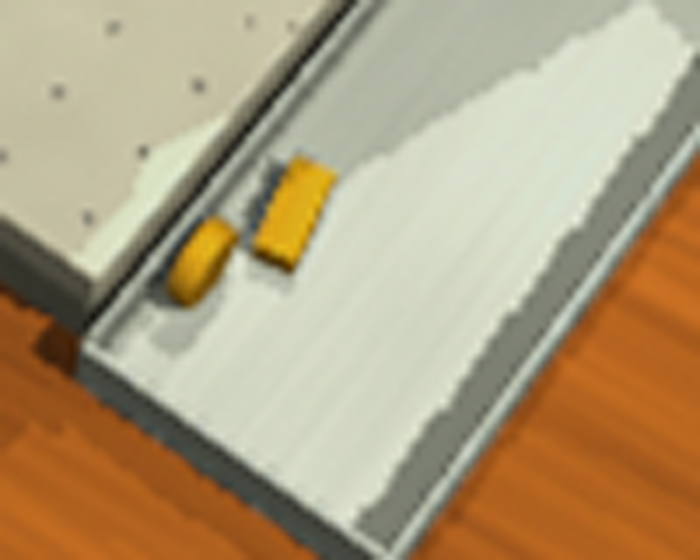

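View pics/t6.png

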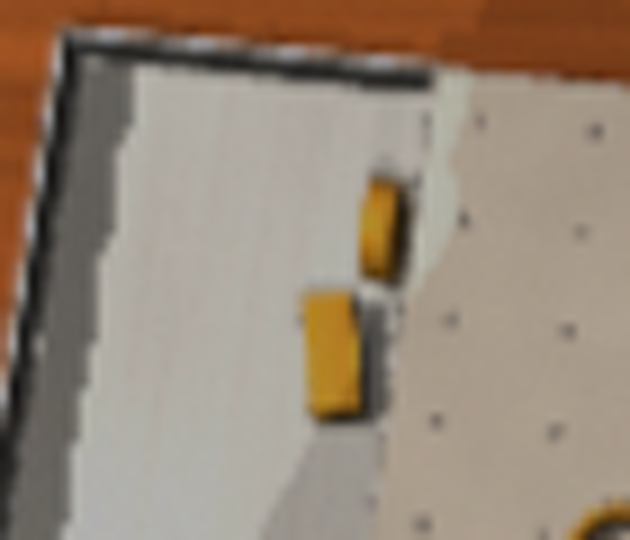

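```bash
python3 - <<'E'
from h import *
import cv2
a=cv2.imread("pics/scene0.png"); b=bot.read_camera("scene")["pixels"]
def cen(im,x0,x1,y0,y1):
    m=cv2.inRange(cv2.cvtColor(im[y0:y1,x0:x1],cv2.COLOR_BGR2HSV),(15,150,70),(35,255,255)); M=cv2.moments(m,True); return M["m10"]/M["m00"],M["m01"]/M["m00"]
print("band",cen(a,305,335,230,256),cen(b,305,335,230,256),bot.current_contact_force(),bot.current_clock())
bot.job_done()
E
```

```text
band (14.175, 12.6875) (14.141176470588235, 12.811764705882354) [-0.75234672 -0.57477317  0.42947542] 23.8917
the job is handed in; nothing more can be done
```

All three offcuts are in the scrap tray, and I handed the job in at about 24 s of the 54 s allowed. I swept the slug, then the bar, then the disc straight along the board with the closed fingers, at about 0.05 m/s and 4–5 mm above the board. The hand-in gives no verdict, so these are my own last checks:

- **Slug and bar:** both lie flat on the tray floor, read from the pictures without measuring their positions.
- **Disc:** it came to rest standing on edge against the tray wall nearest the board, not flat. Triangulating from both cameras puts its centre about 20 mm up and 9 mm inside the tray limit on that side. The picture barely changed over a 1 s hold, so I took it to be at rest.
- **Ring band and dish:** the band's image position changed by about 0.1 pixel. The dish looks unmoved in the pictures, but I did not measure it.
- **Jar and tin:** the arm was never moved near them, but I made no separate check of either at the end.
- **Forces:** wrist readings taken between moves stayed around 1 N or less. I did not record the force during each push, so brief peaks at first contact are unmeasured.

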